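# Lock the caddy's sprung flip lid with its sliding pin

### The job

The caddy's spring-loaded lid has popped up: press it down and, while it is down, send the steel pin that lies in the guides on top of it through the eyelet in the upright plate at the caddy's side, fully home with its head against the guide, so that the pin alone keeps the lid down when you let go. The eyelet plate was refitted by hand, so its height is only roughly known: feel for the hole and do not lean hard on the lid or the pin. Leave the canister, bowl, spoon and scraper where they are.

Things in the scene. Friction and masses are not known exactly. Their poses are not given: they have to be found in the camera images.
- caddy: Matte white plastic caddy, 160 (x) x 200 (y) x 120 mm high, fixed to the island. Origin: centre of its underside; z up, its front faces its own -x, the eyelet plate stands beside its +y side. The lid's hinge line runs along y at x = +80, z = 120 mm in this frame.
- lid (a joint): Angle of the white flip lid (plate 168 x 204 x 8 mm) about its hinge, rad: 0 = sprung up by 0.20 rad (front edge 33 mm high), 0.20 = level, 0.275 = bottom stop. Pushed down against a spring (about 5 N at the press point); springs up when let go. When level its top is 128 mm above the caddy's underside.
- press (a point): Point on the lid's top, 140 mm from the hinge line, at caddy y = -70 mm, where the lid can be pressed behind the pin's head; moves with the lid. The strip under the pin's line (thin grey pad 34 mm wide) is flat from the lid's edge at y = -102 mm to the first guide at y = 10, free but for the head. The guides: blocks 34 wide, 31 high, 8 thick, at y = 10 to 18 and 75 to 83 mm, holes 14 mm.
- pin: Loose steel pin along the caddy's y in the two guides on the lid; slides along y. Shaft 12 mm diameter, 130 long, tip bevelled over 3 mm; round head 24 mm diameter, 10 thick. Origin: on the axis at the head's front face; the head reaches 10 mm to -y, the shaft 130 to +y. Axis about 14.5 mm above the lid's top. Home, head on the first guide, when the origin is at caddy y = 10 mm.
- pin_tip (a point): Centre of the pin's free end, on its axis, 130 mm from the pin's origin. When the pin is home it stands at y = 140 mm in the caddy frame.
- eye_nominal (a point): Rough centre of the eyelet, at x = -60, y = 115, z = 142 mm in the caddy frame. The eyelet is a 14 mm hole along y in an upright steel plate 44 mm wide, 6 thick (y = 112 to 118), reaching 45 mm above and 65 below the hole. The true hole is up to 8 mm higher or lower than this point (found by touch or sight). Pin and eye line up with the lid about level.
- canister: Bystander: steel canister with toggle clasp, 100 mm diameter, 140 mm high; origin under its centre.
- bowl: Bystander: white ceramic bowl, 140 mm diameter, 60 mm high; origin under its centre.
- spoon: Bystander: wooden spoon, 200 mm long, lying flat.
- scraper: Bystander: grey plastic scraper, 200 mm long, lying flat.
Mind the look-alikes: they are no part of the job. Of the things like the pin, leave any that is blue or purple; of the rest the larger one is meant.

How it is judged:
By the outcome, as a careful person would: the job done as asked, in the order asked, and still so for the second after the job is handed in, with the robot touching nothing.
It also fails if it takes over 64 s, if anything falls off the work surface, if the arm or the gripper's body presses on something with over 40 N, if the wrist force passes 120 N, or if a joint passes its speed limit or range.

### The arm

A 6-joint arm with a two-finger parallel gripper is mounted at the origin on the work surface. World frame = base frame: x ahead of the robot, y to its left, z up, the work surface at z = 0. Lengths are in mm, angles in rad, forces in N, time in s.
With the tool pointing down it reaches from about 275 to 825 mm from the base axis. Payload 5.2 kg.
Tool frame: the origin (TCP) lies at the very end of the fingers, on their centre line; the grasp point (between the pads) lies 19 mm behind it; z points along the fingers, y is the line along which they close (so a half turn about z gives the same grasp; the last joint's range is limited). The gripper opens to 93 mm and grips with 3 to 60 N. Pads are 15 mm wide; open, the fingers measure 128 mm over their backs; the gripper's body (75 mm by 188 mm) begins 65 mm behind the grasp point.
Start: joints at [1.007, 0.259, 1.535, -0, 1.348, -0.203], TCP at [194.141, 514.601, 218.653] pointing down, gripper open.
Joint ranges: [-3.14, 3.14], [-0.91, 2.08], [0.19, 2.58], [-1.22, 4.36], [0.22, 2.71], [-3.12, 3.12]. Speed limits (rad/s): [2.57, 2.57, 3.14, 3.14, 3.14, 3.14].

### API

Orientations are given as [roll, pitch, yaw] about the fixed x, y, z axes, in that order (R = Rz(yaw) Ry(pitch) Rx(roll)).
In Python, from bench import robot gives the robot as it stands. The module is installed in compiled form; this text tells all that it offers. Calls block until the motion is done:
- robot.move_ptp(position, orientation): joint-space move of the TCP to a pose.
- robot.move_linear(position, ori=None, speed=150, f_stop=None): straight line of the TCP; ori=None keeps the orientation; speed is the mean speed in mm/s. With f_stop (N) it stops when the force on the tool has changed by that much, and returns True; else False.
- robot.move_j(angles): joint-space move.
- robot.move_gripper(opening): opening from 0.0 (shut) to 1.0 (fully open); the grip force is fixed at half the most; returns when the fingers have stopped.
- robot.sleep(seconds).
- robot.inverse_kinematics(position, orientation): joint angles nearest the present ones, or None.
- robot.get_image(name): name is "scene" or "top" or "wrist"; returns a dict with "img" (400x640x3 uint8, blue, green, red), "fovy" (degrees; the focal length in pixels is half the picture's height over the tangent of half this angle, whatever the lens; pixels are square), "cx", "cy" (the principal point, pixels), "eye" and "orientation" of the camera in the world. Camera axes: x right, y down, z forward; pixel columns grow to the right and rows downward; lengths in mm; the calibration is good to about 2 mm. A picture is of the moment at which its call begins. There is no depth.
A pose or a line that the arm cannot do raises robot.MotionError and nothing moves.
- robot.hand_in(): hands the job in; it is judged then, once.
Readings, each from a call of its own:
- robot.current_t(): time.
- robot.current_qpos(): joint angles.
- robot.current_joint_vel(): joint speeds.
- robot.current_joint_efforts(): joint torques, N m.
- robot.current_tcp_pos(): TCP position.
- robot.current_eef_rot(): TCP orientation.
- robot.current_contact_force(): force on the tool from outside, world axes, zero at the start.
- robot.current_ft_torque(): the same for the moment, N m.
- robot.current_gripper_width(): opening from 0.0 (shut) to 1.0 (fully open).
- robot.current_finger_force(): force on a finger pad.
Only numpy, scipy, OpenCV 4.12 (cv2) and the standard library are available. Lean on these libraries where they do the work, as an engineer would, in place of code of your own. Each camera call takes 0.05 s, during which the arm holds its last target. There are 200 camera calls.

## Working session

There is one attempt and no reset: what is moved stays moved. The work goes in short steps, each a Python script; the robot and the scene stay as the last script left them, time stands still between calls to the robot, and variables do not carry over. Pictures are saved under pics/ and viewed, at most 10 in all, crops included, and the job is handed in when it is done.

```bash
mkdir -p pics; python3 - <<'E'
from bench import robot
import cv2,numpy as np,pickle
for n in ["scene","top","wrist"]:
    d=robot.get_image(n); cv2.imwrite(f"pics/{n}0.png",d["img"]); pickle.dump(d,open(f"pics/{n}0.pkl","wb"))
    print(n,d["fovy"],d["cx"],d["cy"],np.round(d["eye"],1),np.round(d["orientation"],4))
print(robot.current_t(),robot.current_eef_rot())
E
```

```text
scene 54.505775107969306 328.0329078756879 201.20381700039997 [986.  -21.4 910.2] [-2.5992  0.0051  1.4931]
top 43.63646474414644 315.62796300170044 198.90766930938435 [ 3.3990e+02 -5.0000e-01  1.4116e+03] [-3.0111 -0.0152 -1.5518]
wrist 59.11300920504452 315.2013785139919 197.68961713006283 [127.4 538.2 383.7] [2.8804e+00 9.0000e-04 1.2101e+00]
0.15 [-3.14026465e+00 -2.99721090e-04  2.78083079e+00]
```

View pics/scene0.png

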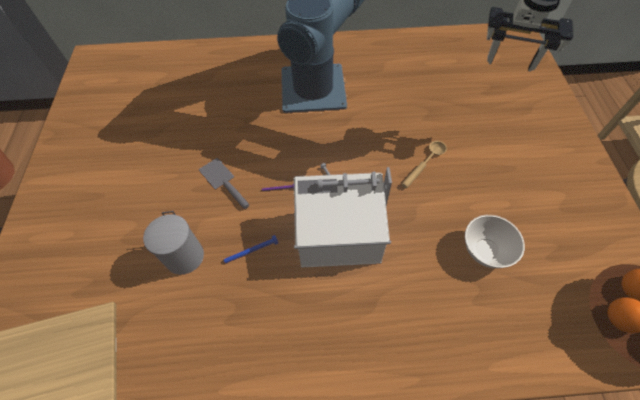

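View pics/top0.png

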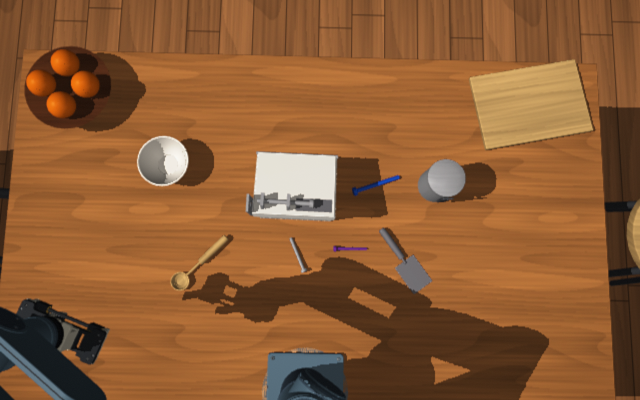

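The top view shows the caddy at about (255-335, 152-218), with the eyelet plate at its left (+y) side, about (249,204), and the pin head near (317,203). Small loose pins lie on the table, which I leave alone. I'll enlarge both views to measure.

```bash
cat > h.py <<'E'
import numpy as np,cv2,pickle
from scipy.spatial.transform import Rotation as R
def cam(d):
    return (200/np.tan(np.radians(d["fovy"])/2),R.from_euler("xyz",d["orientation"]).as_matrix(),np.array(d["eye"]))
def ray(d,u,v):
    f,M,e=cam(d); return e,M@np.array([(u-d["cx"])/f,(v-d["cy"])/f,1])
def atz(d,u,v,z):
    e,r=ray(d,u,v); return e+r*(z-e[2])/r[2]
def proj(d,p):
    f,M,e=cam(d); c=(np.atleast_2d(p)-e)@M; return np.c_[c[:,0]/c[:,2]*f+d["cx"],c[:,1]/c[:,2]*f+d["cy"]]
def snap(robot,n,tag):
    d=robot.get_image(n); cv2.imwrite(f"pics/{tag}.png",d["img"]); pickle.dump(d,open(f"pics/{tag}.pkl","wb")); return d
E
python3 - <<'E'
from h import *
d=pickle.load(open("pics/top0.pkl","rb"));s=pickle.load(open("pics/scene0.pkl","rb"))
a=cv2.resize(d["img"][145:225,240:345],None,fx=7,fy=7,interpolation=2)[:, :735]
cv2.imwrite("pics/topc.png",a)
for p,z in [((257,152),128),((337,155),128),((334,218),128+33),((254,214),161)]: print(atz(d,*p,z).round(1))
for p,z in [((298,244),128),((387,242),128),((385,176),161),((296,178),161)]: print(atz(s,*p,z).round(1))
E
```

```text
[629.3 139.  128. ]
[626.  -70.7 128. ]
[456.9 -63.6 161. ]
[462.8 137.5 161. ]
[620.3 -63.5 128. ]
[631.2 132.9 128. ]
[477.6 148.1 161. ]
[466.3 -60.  161. ]
```

View pics/topc.png

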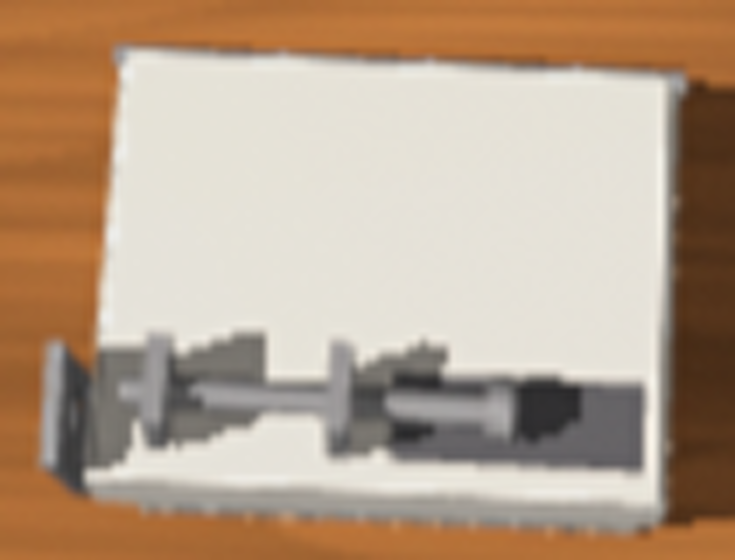

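```bash
python3 - <<'E'
from h import *
from bench import robot
d=pickle.load(open("pics/wrist0.pkl","rb"))
_,Mc,e=cam(d); Rt=R.from_euler("xyz",robot.current_eef_rot()).as_matrix(); p=np.array(robot.current_tcp_pos())
Rtc=Rt.T@Mc; ttc=Rt.T@(e-p); print(Rtc.round(3),ttc.round(1))
np.savez("tc.npz",Rtc=Rtc,ttc=ttc)
def view(eye,tgt):
    z=np.array(tgt)-eye; z/=np.linalg.norm(z)
    x0=np.cross(z,[0,0,1.]);x0/=np.linalg.norm(x0);y0=np.cross(z,x0)
    out=[]
    for a in np.arange(-3.1,3.15,.2):
        M=np.c_[x0*np.cos(a)+y0*np.sin(a),-x0*np.sin(a)+y0*np.cos(a),z]
        Rr=M@Rtc.T; pos=np.array(eye)-Rr@ttc
        if pos[2]<200: continue
        eu=R.from_matrix(Rr).as_euler("xyz"); q=robot.inverse_kinematics(pos,eu)
        if q is not None: out.append((np.abs(np.array(q)-robot.current_qpos()).max(),a,pos,eu))
    return sorted(out,key=lambda t:t[0])
for eye in [(470,-170,420),(450,-150,450),(430,-100,480),(470,-60,480)]:
    o=view(eye,(490,60,150)); print(eye,len(o),[(round(t[0],2),round(t[1],2),t[2].round(),t[3].round(2)) for t in o[:2]])
E
```

```text
[[ 0.    -0.966 -0.259]
 [ 1.    -0.     0.   ]
 [-0.    -0.259  0.966]] [  70.8   -1.3 -165.6]Traceback (most recent call last):
  File "<stdin>", line 19, in <module>
  File "<stdin>", line 8, in view
numpy._core._exceptions._UFuncOutputCastingError: Cannot cast ufunc 'divide' output from dtype('float64') to dtype('int64') with casting rule 'same_kind'
```

```bash
cat >> h.py <<'E'
def view(robot,eye,tgt):
    t=np.load("tc.npz");Rtc,ttc=t["Rtc"],t["ttc"]; eye=np.array(eye,float)
    z=np.array(tgt,float)-eye; z/=np.linalg.norm(z)
    x0=np.cross(z,[0,0,1.]);x0/=np.linalg.norm(x0);y0=np.cross(z,x0)
    out=[]
    for a in np.arange(-3.1,3.15,.2):
        M=np.c_[x0*np.cos(a)+y0*np.sin(a),-x0*np.sin(a)+y0*np.cos(a),z]
        Rr=M@Rtc.T; pos=eye-Rr@ttc
        if pos[2]<210: continue
        eu=R.from_matrix(Rr).as_euler("xyz"); q=robot.inverse_kinematics(pos,eu)
        if q is not None: out.append((np.abs(np.array(q)-robot.current_qpos()).max(),a,pos,eu))
    return sorted(out,key=lambda t:t[0])
E
python3 - <<'E'
from h import *
from bench import robot
for eye in [(470,-170,420),(450,-150,450),(430,-100,480),(470,-60,480),(480,30,500)]:
    o=view(robot,eye,(490,60,150)); print(eye,len(o),[(round(t[0],2),round(t[1],2),t[2].round(),t[3].round(2)) for t in o[:3]])
E
```

```text
(470, -170, 420) 32 [(np.float64(1.71), np.float64(-1.1), array([503., -65., 278.]), array([ 2.42, -0.5 ,  2.87])), (np.float64(1.74), np.float64(-1.3), array([505., -61., 281.]), array([ 2.4 , -0.37,  3.02])), (np.float64(1.74), np.float64(-0.9), array([500., -68., 275.]), array([ 2.46, -0.63,  2.69]))]
(450, -150, 450) 32 [(np.float64(1.69), np.float64(-1.3), array([493., -58., 302.]), array([ 2.5 , -0.37,  2.89])), (np.float64(1.72), np.float64(-1.1), array([491., -61., 299.]), array([ 2.52, -0.48,  2.72])), (np.float64(1.76), np.float64(-0.9), array([487., -64., 296.]), array([ 2.56, -0.59,  2.53]))]
(430, -100, 480) 31 [(np.float64(1.62), np.float64(-1.5), array([483., -33., 321.]), array([ 2.65, -0.26,  2.84])), (np.float64(1.66), np.float64(-1.3), array([480., -37., 319.]), array([ 2.65, -0.36,  2.66])), (np.float64(1.7), np.float64(-1.1), array([477., -40., 317.]), array([ 2.67, -0.45,  2.48]))]
(470, -60, 480) 32 [(np.float64(1.48), np.float64(-1.3), array([504.,  -8., 311.]), array([ 2.78, -0.34,  2.81])), (np.float64(1.52), np.float64(-1.1), array([502., -13., 309.]), array([ 2.8 , -0.41,  2.62])), (np.float64(1.56), np.float64(-0.9), array([498., -16., 308.]), array([ 2.83, -0.47,  2.42]))]
(480, 30, 500) 32 [(np.float64(1.25), np.float64(-1.5), array([509.,  37., 322.]), array([ 3.05, -0.27,  2.77])), (np.float64(1.29), np.float64(-1.3), array([507.,  32., 322.]), array([ 3.05, -0.28,  2.57])), (np.float64(1.33), np.float64(-1.1), array([504.,  28., 321.]), array([ 3.06, -0.3 ,  2.37]))]
```

```bash
python3 - <<'E'
from h import *
from bench import robot
robot.move_gripper(0.0)
for i,(eye,tgt) in enumerate([((480,30,500),(520,40,150)),((470,-170,420),(490,60,150))]):
    o=view(robot,eye,tgt)[0]
    robot.move_ptp(o[2],o[3]); d=snap(robot,"wrist",f"w{i+1}")
    print(robot.current_t())
    cv2.imwrite(f"pics/w{i+1}b.png",cv2.resize(d["img"],(800,500),interpolation=2))
E
```

```text
3.8083
4.4667
```

View pics/w1b.png

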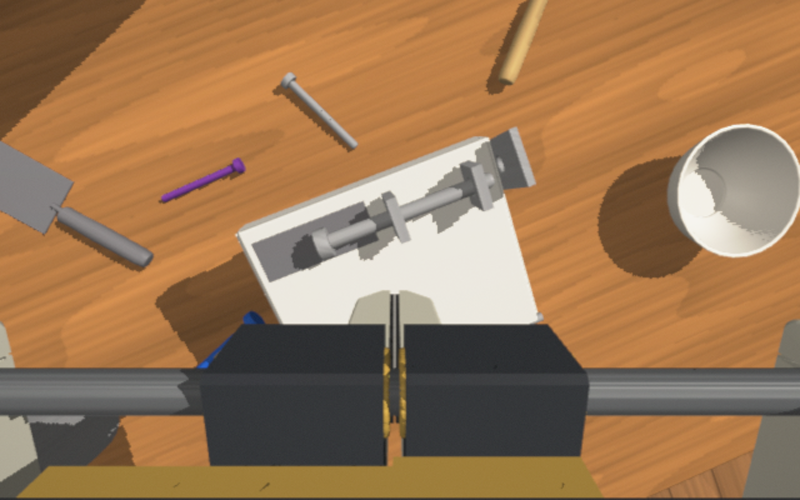

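View pics/w2b.png

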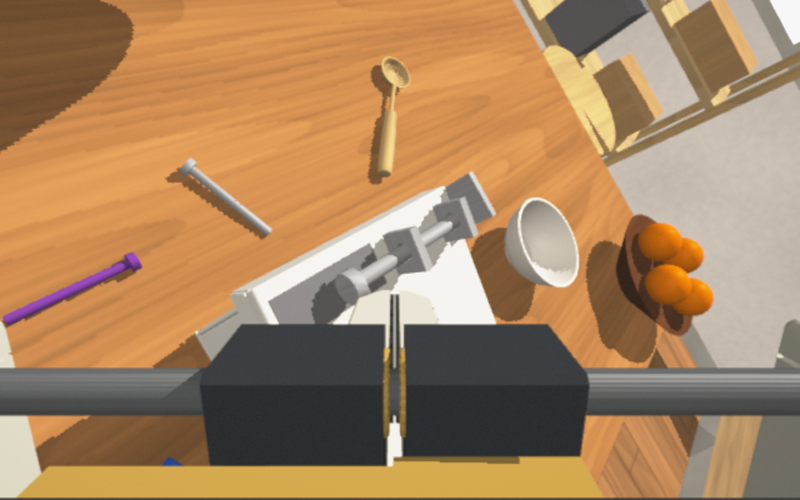

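w1: the lid's front corners are at about (238,236) and (487,138), the pin head at (323,244), and the plate at (515,160). w2 shows the plate top at about (480,190), and the hole is hidden by the guide. I'll crop both for exact corners.

```bash
python3 - <<'E'
from h import *
for n,(x,y) in [("w1",(185,95)),("w2",(150,130))]:
    im=cv2.imread(f"pics/{n}.png")[y:y+190,x:x+265]
    cv2.imwrite(f"pics/{n}c.png",cv2.resize(im,None,fx=3,fy=3,interpolation=2))
E
```

```text
(no output)
```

View pics/w1c.png

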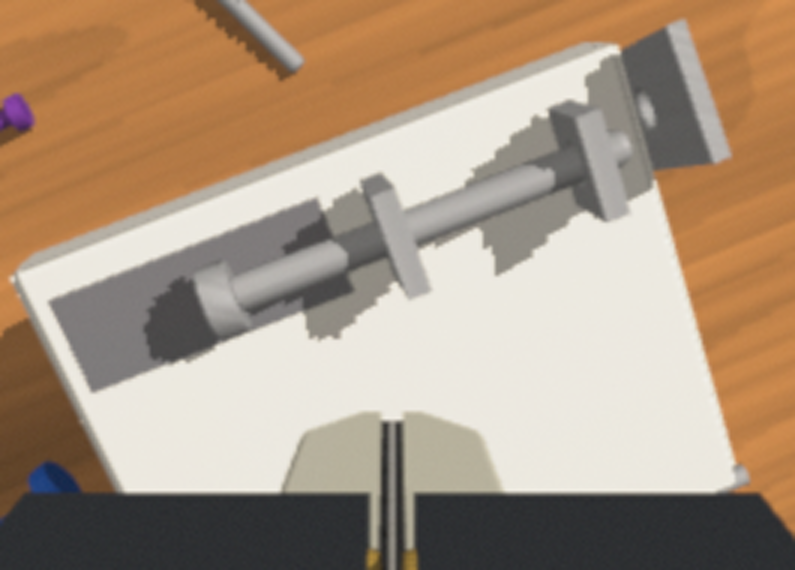

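View pics/w2c.png

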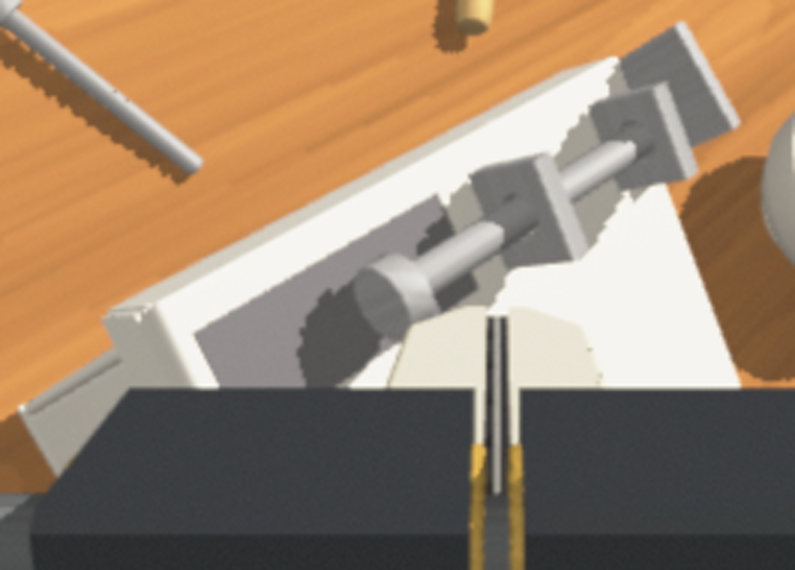

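```bash
cat > fit.py <<'E'
from h import *
from scipy.optimize import least_squares
L=lambda d,y,h:("L",d,y,h); P=lambda x,y:("P",x,y)
obs={"w1":((185,95),[(L(168,-102,8),20,272),(L(168,102,8),620,50),
 (L(157,10,39),372,207),(L(157,18,39),395,197),(L(123,10,39),408,298),(L(123,18,39),430,290),
 (L(157,75,39),575,118),(L(157,83,39),597,108),(L(123,75,39),605,220),(L(123,83,39),629,211),
 (P(-82,112),668,28),(P(-82,118),686,20),(P(-38,112),713,163),(P(-38,118),730,157)]),
"w2":((150,130),[(L(168,-102,8),160,303),(L(168,102,8),612,62),
 (L(157,10,39),535,160),(L(157,18,39),549,153),(L(123,10,39),573,262),(L(123,18,39),586,255),
 (L(157,75,39),655,88),(L(157,83,39),668,82),(L(123,75,39),683,178),(L(123,83,39),695,172),
 (P(-82,112),675,28),(P(-82,118),683,20),(P(-38,112),729,127),(P(-38,118),740,122)])}
def pt(k,th):
    x,y,yaw,dz,a=th[:5]
    p=np.array([80-k[1]*np.cos(a)+k[3]*np.sin(a),k[2],120+k[1]*np.sin(a)+k[3]*np.cos(a)]) if k[0]=="L" else np.array([k[1],k[2],187+dz])
    c,s=np.cos(yaw),np.sin(yaw); return np.array([x+c*p[0]-s*p[1],y+s*p[0]+c*p[1],p[2]])
D={n:pickle.load(open(f"pics/{n}.pkl","rb")) for n in obs}
def res(th,full=False):
    r=[]
    for i,(n,(o,l)) in enumerate(obs.items()):
        sh=th[5+3*i:8+3*i]
        for k,u,v in l: r.append(proj(D[n],pt(k,th)+sh)[0]-[o[0]+(u+.5)/3-.5,o[1]+(v+.5)/3-.5])
    r=np.array(r)
    return r if full else np.r_[r.ravel(),np.array(th[5:])/1.5,(th[4]-.2)/.005]
s=least_squares(res,[545,35,-.03,0,.2]+[0]*6,loss="soft_l1",x_scale=[1,1,.01,1,.01]+[1]*6)
print(s.x.round(3)); print(res(s.x,True).round(1).tolist())
C=np.linalg.inv(s.jac.T@s.jac); print(np.sqrt(np.diag(C))[:5].round(3))
# pin head back/front edge along axis
for n,(u,v) in [("w1",(185+212/3,95+302/3)),("w1",(185+232/3,95+292/3))]:
    print(min((np.linalg.norm(proj(D[n],pt(L(140,y,22.5),s.x)+s.x[5:8])[0]-[u,v]),y) for y in range(-90,0)))
np.save("pose.npy",s.x)
E
python3 fit.py
```

```text
[ 5.48568e+02  3.59830e+01 -2.60000e-02 -3.94000e+00  1.98000e-01
  1.40000e-02 -6.05000e-01 -2.37600e+00 -1.40000e-02  6.05000e-01
 -1.99300e+00]
[[-1.0, 0.9], [-2.1, -1.3], [-0.4, -3.4], [0.4, -3.3], [0.3, 0.6], [1.2, 0.1], [-0.0, 0.0], [1.0, 0.2], [0.4, 1.0], [0.5, 0.9], [-0.7, -0.4], [-0.6, -0.1], [-0.0, 0.4], [0.3, 0.0], [-1.2, 0.2], [1.8, -2.1], [-0.7, 0.1], [0.0, -0.7], [0.1, -0.2], [0.8, -1.5], [-1.2, 0.6], [-1.3, 0.1], [0.7, 0.8], [0.7, -0.1], [-0.2, -0.7], [0.0, 0.4], [1.2, 0.9], [0.2, 0.7]]
[1.134 1.436 0.004 1.072 0.004]
(np.float64(0.11801340531488197), -47)
(np.float64(0.7932891846438282), -40)
```

The fit puts the caddy at (548.6, 36.0) with yaw -0.026. The hole is about 4 mm below nominal, and the pin head's back is at y = -47. Next I'll touch the plate's top edge to get its height, then touch the lid at the press point.

```bash
cat > g.py <<'E'
from h import *
from bench import robot
X,Y,YAW=np.load("pose.npy")[:3]
ORI=[np.pi,0,-np.pi/2+YAW]
def W(x,y,z): c,s=np.cos(YAW),np.sin(YAW); return [X+c*x-s*y,Y+s*x+c*y,z]
def cad(p): c,s=np.cos(YAW),np.sin(YAW); a,b=p[0]-X,p[1]-Y; return np.round([c*a+s*b,-s*a+c*b,p[2]],2)
def F(): f=np.array(robot.current_contact_force());c,s=np.cos(YAW),np.sin(YAW); return np.round([c*f[0]+s*f[1],-s*f[0]+c*f[1],f[2]],1)
def st(t=""): print(t,"t",round(robot.current_t(),2),"tcp",cad(robot.current_tcp_pos()),"F",F())
E
python3 - <<'E'
from g import *
print(robot.inverse_kinematics(W(-60,115,240),ORI))
robot.move_ptp(W(-60,115,240),ORI); robot.move_linear(W(-60,115,205),speed=60); st("free")
print(robot.move_linear(W(-60,115,172),speed=12,f_stop=3)); st("plate")
robot.move_linear(W(-60,115,240),speed=120)
robot.move_linear(W(-60,-72,240),speed=200); robot.move_linear(W(-60,-72,170),speed=100); st("free")
print(robot.move_linear(W(-60,-72,140),speed=12,f_stop=2)); st("lid")
E
```

```text
[ 0.0838386   0.18078236  1.58242952  0.          1.37838077 -3.0318304 ]
free t 6.36 tcp [-59.85 114.98 205.04] F [ 0.  -0.1 -0.1]
True
plate t 8.07 tcp [-60.01 115.01 183.13] F [-0.7  0.5  4.8]Traceback (most recent call last):
  File "<stdin>", line 6, in <module>
bench.MotionError: the arm cannot follow that straight line within its joint ranges
```

```bash
sed -i 's/ORI=.*/ORI=[np.pi,0,np.pi\/2+YAW]/' g.py; python3 - <<'E'
from g import *
robot.move_linear(W(-60,115,240),speed=120)
robot.move_ptp(W(-60,-72,240),ORI); robot.move_linear(W(-60,-72,170),speed=100); st("free")
print(robot.move_linear(W(-60,-72,140),speed=12,f_stop=2)); st("lid")
E
```

```text
free t 12.15 tcp [-59.58 -72.11 170.52] F [ 1.1 -0.  -0.2]
True
lid t 13.4 tcp [-60.2  -72.   156.79] F [ 0.2 -0.6  2.6]
```

```bash
python3 - <<'E'
from g import *
print(robot.move_linear(W(-60,-72,124.0),speed=25,f_stop=15)); st("down")
y0=cad(robot.current_tcp_pos())[1]
r=robot.move_linear(W(-60,-40,124.0),speed=15,f_stop=5); st(f"push {r}")
E
```

```text
False
down t 14.85 tcp [-59.93 -71.95 124.14] F [-4.1  0.5  4.1]
push True t 15.47 tcp [-58.78 -69.5  124.55] F [0.4 0.8 4.5]
```

```bash
python3 - <<'E'
from g import *
for y in (-60,-50,-42,-36,-30,-24):
    r=robot.move_linear(W(-60,y,124.0),speed=20,f_stop=7); st(f"push {y} {r}")
    if r: break
E
```

```text
push -60 False t 16.12 tcp [-59.98 -59.76 124.  ] F [ 1.1 -1.6  3.5]
push -50 False t 16.77 tcp [-60.16 -49.75 123.93] F [-0.1 -2.2  4.1]
push -42 False t 17.32 tcp [-60.08 -41.71 123.97] F [-1.1 -3.6  3.7]
push -36 False t 17.77 tcp [-60.   -36.69 124.02] F [-1.  -7.4  3.8]
push -30 True t 17.98 tcp [-59.92 -36.75 124.12] F [-0.9 -2.6  3.2]
```

```bash
python3 - <<'E'
from g import *
ok=False
for z in (124.0,125,123,126,122,127,121,128,120):
    robot.move_linear(W(-60,-39,124.0 if False else z),speed=25)
    a=F()
    r=robot.move_linear(W(-60,-31,z),speed=16,f_stop=6); st(f"z{z} {r} a{a}")
    if cad(robot.current_tcp_pos())[1]>-33.5: ok=True;break
print(ok)
d=snap(robot,"wrist","w3"); snap(robot,"scene","s3")
E
```

```text
z124.0 True a[-0.9  3.9  3.5] t 18.51 tcp [-60.07 -37.63 124.09] F [-0.7 -1.2  4.4]
z125 True a[-1.   1.3  3.5] t 19.07 tcp [-59.81 -37.18 125.19] F [-0.5 -0.9  4.3]
z123 True a[0.7 3.4 3.9] t 19.63 tcp [-59.82 -37.59 123.21] F [-0.1 -0.2  3.7]
z126 True a[0.3 2.4 4.6] t 20.23 tcp [-59.81 -37.11 126.19] F [ 0.5 -0.6  3.3]
z122 True a[0.3 3.5 5.2] t 20.83 tcp [-59.96 -37.97 122.18] F [-0.6  0.2  4.1]
z127 True a[0.3 2.4 4.1] t 21.5 tcp [-59.83 -37.35 127.17] F [-0.2 -0.9  4.1]
z121 True a[-0.1  3.   4.7] t 22.18 tcp [-60.06 -38.16 121.18] F [-0.8 -1.2  4.4]
z128 True a[1.1 3.  3.9] t 22.92 tcp [-59.83 -37.44 128.15] F [-0.8 -0.6  4.5]
z120 True a[-0.2  3.8  4.3] t 23.68 tcp [-60.09 -38.19 120.18] F [-0.1 -1.3  4.6]
False
```

The reversal of lid friction (about ±3 N) tripped the stop each time, so that search told me nothing. I'll take up the friction with a short forward move before arming the stop.

```bash
cat >> g.py <<'E'
def probe(z,yb=-41,x=-60):
    robot.move_linear(W(x,yb,z),speed=30); robot.move_linear(W(x,yb+2,z),speed=20)
    a=F(); r=robot.move_linear(W(x,-31,z),speed=14,f_stop=6); st(f"z{z} {r} a{a}")
    return cad(robot.current_tcp_pos())[1]>-33.5
E
python3 - <<'E'
from g import *
for z in (124,125,123,126):
    if probe(z): print("in"); break
E
```

```text
z124 False a[-0.1 -3.3  4.6] t 25.07 tcp [-59.77 -30.83 124.08] F [ 0.4 -2.4  4.2]
in
```

```bash
python3 - <<'E'
from g import *
for y in (-22,-14,-2):
    r=robot.move_linear(W(-60,y,124.0),speed=14,f_stop=7); st(f"push {y} {r}")
    if r: break
d=snap(robot,"wrist","w4"); s=snap(robot,"top","t4")
E
```

```text
push -22 False t 25.87 tcp [-60.02 -21.73 123.98] F [ 0.9 -2.6  3.3]
push -14 False t 26.59 tcp [-60.03 -13.76 123.98] F [ 0.8 -2.4  4.3]
push -2 True t 27.1 tcp [-59.92  -9.58 124.14] F [ 0.1 -2.2  4.1]
```

```bash
python3 - <<'E'
from g import *
for z in (124,124):
    robot.move_linear(W(-60,-12,z),speed=20); robot.move_linear(W(-60,-11,z),speed=20)
    r=robot.move_linear(W(-60,-3,z),speed=10,f_stop=10); st(f"{r}")
v=view(robot,(430,-130,400),(490,60,140))[0]; print(v[0],v[2])
robot.move_linear(W(-60,-14,124.0),speed=20)
robot.move_linear(W(-60,-14,132),speed=20); st("up")
robot.move_linear(W(-60,-30,240),speed=120); st()
robot.move_ptp(v[2]+[0,0,20],v[3])
d=snap(robot,"wrist","w5"); st()
im=cv2.resize(d["img"][60:260,150:430],None,fx=2.8,fy=2.8,interpolation=2); cv2.imwrite("pics/w5c.png",im)
E
```

```text
True t 28.15 tcp [-59.77  -9.68 124.19] F [ 0.4 -0.5  3.9]
True t 29.11 tcp [-59.82  -9.77 124.19] F [-0.3 -1.5  3.5]
0.779869131226155 [460.22199831 -46.85057228 243.08773804]
up t 30.01 tcp [-60.1  -14.21 131.91] F [ 0.1 -0.4 -0.3]
 t 31.07 tcp [-60.54 -29.86 239.18] F [ 0.4  0.1 -1. ]
 t 31.98 tcp [-86.35 -84.03 262.9 ] F [ 0.1 -0.1  0.5]
```

View pics/w5c.png

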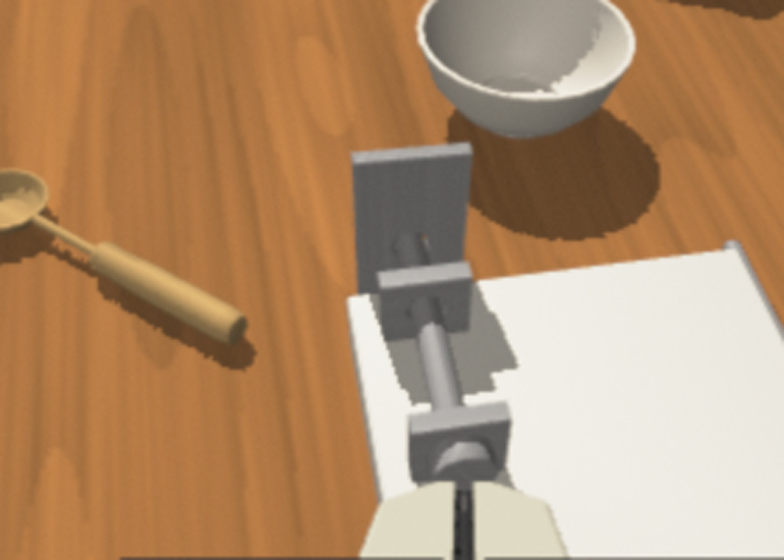

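The pin passes through the eyelet at about (410,240), the lid stays down, and the head is at guide 1, about (463,455). I'll do a last check from above that the head is seated.

```bash
python3 - <<'E'
from g import *
v=[o for o in view(robot,(440,45,420),(520,40,120)) if o[2][2]>240][0]; print(v[0],v[2].round())
robot.move_ptp(v[2],v[3]); d=snap(robot,"wrist","w6"); st()
c=proj(d,W(-60,40,140))[0]; u,w=np.clip((c-[110,80]).astype(int),0,[420,240]); print(c,u,w)
cv2.imwrite("pics/w6c.png",cv2.resize(d["img"][w:w+160,u:u+220],None,fx=3.6,fy=3.6,interpolation=2))
E
```

```text
0.4817771087876932 [489.  17. 249.]
 t 32.65 tcp [-59.97 -19.68 248.57] F [-0.1 -0.4 -0.4]
[287.38930014 152.06673347] 177 72
```

View pics/w6c.png

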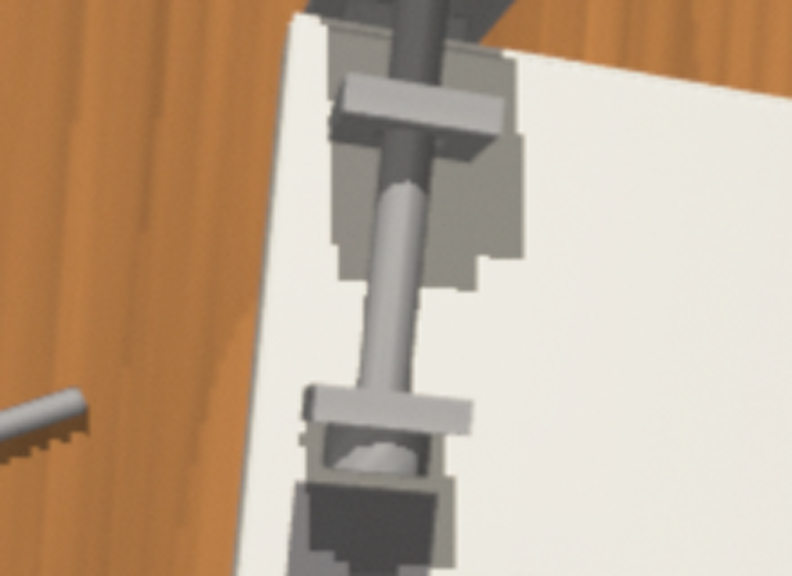

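```bash
python3 - <<'E'
from bench import robot
print(robot.hand_in())
E
```

```text
the job is handed in; nothing more can be done
None
```

The pin is through the eyelet with its head against the first guide, and it alone held the lid down after the arm let go. I handed the job in at about 33 s, with the canister, bowl, spoon and scraper untouched.

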